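Pop the desk power box open and switch it on

ROBOT

A 6-joint arm with a two-finger parallel gripper is mounted at the origin on the work surface. World frame = base frame: x ahead of the robot, y to its left, z up, the work surface at z = 0. Lengths are in m, angles in degrees, forces in N, time in s.
With the tool pointing down it reaches from about 0.375 to 0.9 m from the base axis. Payload 3.1 kg.
Tool frame: the origin (TCP) lies at the very end of the fingers, on their centre line; the grasp point (between the pads) lies 19 mm behind it (grasp_offset is the distance from the TCP to the grasp point, in m); z points along the fingers, y is the direction in which the jaws open and shut (so a half turn about z gives the same grasp; the last joint's range is limited). The gripper opens to 87 mm and grips with 3 to 60 N. Pads are 19 mm wide; open, the fingers measure 117 mm over their backs; the gripper's body (75 mm by 190 mm) begins 51 mm behind the grasp point.
Start: joints at [-74.399, 30.224, 82.088, -0, 67.689, -10.227], TCP at [0.272, -0.563, 0.19] pointing down, gripper open.
Joint ranges: [-176.69, 176.69], [-43.24, 126.21], [12.49, 139.97], [-82, 262], [0, 151.66], [-163.58, 163.58]. Speed limits (degrees/s): [159.86, 159.86, 180, 180, 180, 180].

INTERFACE

Orientations are given as a 3x3 rotation matrix whose columns are the frame's x, y, z axes.
In Python, from rig import * gives the robot as it stands. The module is installed in compiled form; this text tells all that it offers.
- The arm moves only by the tool play_rows, never from a script. Its argument "plan" is a list that holds one entry, the list of rows, each a list of 7 numbers: the shift along the world's x, y, z each as a share of 5 cm, from -1 to 1, then the turn, a rotation vector about the world's x, y, z each as a share of pi rad, from -1 to 1, then the gripper's target within -1 to 1 (fully open at 1, half-way at 0, shut at -1). A call has 1 to 12 rows; each row shifts and turns the commanded pose from where the row before left it; what a row does not reach is not made up. A row lasts 1/10 s, in which the tool goes at most 50 mm and 8.59 degrees, less where a joint would pass 70% of its speed; a pose out of reach is approached as far as the arm can. A call with a number of a shift or a turn outside -1 to 1 is refused whole. A call with a gripper value outside its range is refused whole. The fingers move at their own pace and stop on an object; the grip force is fixed at half the most. Time passes only in rows, so rows that do not move let the fingers close. It gives the time, the measured TCP pose, the force and the opening at its end, in the units of the state.
- read_state(): the state, without advancing time (a new reading comes with each control period).
- capture(name): name is "scene" or "side" or "wrist"; returns the picture (480x640x3 uint8, red, green, blue); there is no depth.
- camera_params(name): a dict with "intrinsics" (3x3 intrinsics, pixels), "k1" (the pictures are not rectified: a ray, as slopes to the right and down, at radius r is drawn at 1 + k1 r^2 times it, then the intrinsics apply), "R" (3x3) and "t" (3): a world point X has camera coordinates R X + t; the wrist camera has in their place "mount" (4x4, takes a point from camera to tool coordinates, whose origin is the TCP and whose axes are the flange's). Camera axes: x right, y down, z forward; pixel columns grow to the right and rows downward; lengths in m; the calibration is good to about 2 mm. A picture is of the moment at which its call begins: read the wrist's pose just before it. camera_params takes no time and is no camera call.
- hand_in(): hands the job in, once; it reports no verdict.
The state is a dict: "time_s": time; "joint_positions": joint angles; "qvel": joint speeds; "tau": joint torques, N m; "position": TCP position; "tcp_rot": TCP orientation; "force": force on the tool from outside, world axes, zero at the start; "moment": the same for the moment, N m; "opening": opening from 0.0 (shut) to 1.0 (fully open).
Only numpy, scipy, OpenCV 4.12 (cv2) and the standard library are available. Lean on these libraries where they do the work, as an engineer would, in place of code of your own. Each camera call takes 0.05 s, during which the arm holds its last target. There are 200 camera calls.

TASK

Get the desk power box ready so that the cordless glue gun can be charged: with a fingertip press down the front edge of its shut lid once, take the finger away so that the lid pops up, and see that it stays standing open by itself without shutting it again. Then press down the raised front half of the rocker switch in the well until it is fully on, and leave box and switch like that. Only press: do not lift, tip or shove the box, and leave the glue gun, pine cones and other things on the table where they are.

Things in the scene. Friction and masses are not known exactly. Their poses are not given: they have to be found in the camera images.
- powerbox: free-standing black desk power box on rubber feet, about 1.6 kg, not fixed down: 150 mm deep (its x; front faces -x), 234 mm wide (its y), 72 mm tall with the lid shut. Origin: centre of its underside, z up. Under the lid is a 31 mm deep well (grey floor 31 mm above the table) with outlets, a rocker switch at front left (+y), and a latch housing inside the middle of the front wall.
- lid (a joint): flat aluminium lid (128 x 232 x 4 mm) over the box's top; hinge along the box's y, 54 mm behind its centre, 70 mm above the table. 0 = shut and latched, level, top at 72 mm; negative = pressed in (latch frees at -0.03, hard stop -0.045); positive = opening, front edge rising and swinging back, to the stop at 1.78 rad where its edge is about 200 mm above the table.
- lid_front (a point): where to press: on the lid's top face, midway along its width, 12 mm in from the front edge (118 mm from the hinge), just in front of a thin dark line. It takes about 3 N and 5 mm of travel to the hard stop; when the finger goes away a spring swings the lid up to its stop in about 1 s and keeps it there. The rising lid follows the finger up. The point moves with the lid.
- latch (a joint): sideways slide (m) of the cam inside the lid's push-push latch, out of reach: 0 = lid latched, about -0.006 = lid free. A first press frees the lid; pushing the open lid right down latches it shut again, and only then does this value become positive.
- rocker (a joint): black rocker of the power switch in the well, 32 mm long (box's x), 22 mm wide, in a white frame; pivot 18 mm in front of and 76 mm left (+y) of the box's centre, 39 mm above the table. Top a shallow V: at 0 (off) the rear half is level and the front half (-x) slopes up, its end 6 mm higher; at 0.4 rad (on, stop) the front half is level. Stays where left.
- rocker_front (a point): where to press down: on top of the rocker's front half, 10 mm in front of the pivot, 45 mm above the table when off and 41 mm when on. About 3 N turns it. It moves with the rocker.
- glue_gun: grey cordless hot-glue gun lying on its side, about 165 x 130 x 36 mm, beside the box; origin under it on the table
- cone_a: brown pine cone standing on its base, 60 mm across, 62 mm tall, near the box; origin at the centre of its underside
- cone_b: larger brown pine cone, 66 mm across, 68 mm tall; origin at the centre of its underside
- wire_spool: black plastic wire spool on its end, 68 mm across, 46 mm tall, near the box; origin at the centre of its underside
- bauble: red ball ornament with a small cap, 60 mm across, 61 mm tall, on a flat foot, near the box; origin at the centre of its underside
- foam_block: dark green flower-foam block, 110 x 75 x 70 mm; origin at the centre of its underside
- candle: cream pillar candle, 60 mm across, 75 mm tall, near the box; origin at the centre of its underside
- glue_brush: glue brush lying flat; origin under it on the table

How it is judged (in metres and radians):
On the way, in this order (a step that is already met when the one before it is completed fails the run):
1. a fingertip presses the lid's front edge down to free the latch (value of joint lid below -0.02 rad and contact force between the fingers and powerbox above 0.3 N), for 0.02 s.
2. the lid has popped up and stands open for a second with nothing of the robot touching the box (value of joint lid above 1.5 rad and contact force between each of the fingers, the arm and powerbox below 0.2 N), for 1 s.
3. the rocker switch is pressed on (value of joint rocker above 0.32 rad), for 0.1 s.
At the end, for the whole second after the job is handed in: The lid stands open by itself (more than 1.5 rad), the rocker is on (more than 0.32 of 0.4 rad), and the box stands level, at rest and within 30 mm of where it stood (value of joint lid above 1.5 rad and value of joint rocker above 0.32 rad and linear speed of powerbox below 0.02 m/s and angle between powerbox's own z axis and vertical below 0.05 rad and distance of powerbox from where it was at the start of the episode below 0.03 m); the robot touches nothing.
It fails at once if the lid is pushed shut again after it has been freed (value of joint latch above 0.002 m).
It fails at once if the power box is lifted, tipped or shoved by more than 30 mm (distance of powerbox from where it was at the start of the episode above 0.03 m or height (world z) of powerbox above 0.01 m or angle between powerbox's own z axis and vertical above 0.12 rad).
It fails at once if something else on the table is lifted, knocked over or moved by more than 30 mm (distance of any of glue_gun, cone_a, cone_b, wire_spool, bauble, foam_block, candle, glue_brush from where it was at the start of the episode above 0.03 m or angle between any of glue_gun, cone_a, cone_b, wire_spool, bauble, foam_block, candle, glue_brush's own z axis and vertical above 0.5 rad or height (world z) of any of glue_gun, cone_a, cone_b, wire_spool, bauble, foam_block, candle, glue_brush above 0.015 m).
It also fails if it takes over 45 s, if anything falls off the work surface, if the arm or the gripper's body presses on something with over 40 N, if the wrist force passes 120 N, or if a joint passes its speed limit or range.

## Working session

There is one attempt and no reset: what is moved stays moved. The work goes in short steps, Python scripts to look and compute and a tool call to move; the robot and the scene stay as the last step left them, time stands still between calls to the robot, and variables do not carry over. Pictures are saved under pics/ and viewed, about 8 in all and at most 12, crops included, and the job is handed in when it is done.

Besides the shell and the picture viewer there is one more tool, called after "Call:" by a JSON object that holds its "fn" and its "kwargs". play_rows: Moves the arm, as the interface text tells. Its arguments: {"type":"object","properties":{"plan":{"type":"array"}},"required":["plan"]}

```bash
mkdir -p pics; cat > h.py <<'E'
from rig import *
import numpy as np, cv2
def ray(name,u,v,st=None):
    p=camera_params(name);K=np.array(p["intrinsics"]);k1=p["k1"]
    d=np.array([(u-K[0,2])/K[0,0],(v-K[1,2])/K[1,1]]);s=d.copy()
    for _ in range(20): s=d/(1+k1*(s@s))
    c=np.array([*s,1.])
    if name=="wrist":
        M=np.array(p["mount"]);R=np.array(st["tcp_rot"]);o=R@M[:3,3]+np.array(st["position"]);return o,R@M[:3,:3]@c
    R=np.array(p["R"]);t=np.array(p["t"]);return -R.T@t,R.T@c
def onz(name,u,v,z,st=None):
    o,d=ray(name,u,v,st);return o+d*(z-o[2])/d[2]
def save(name,f):
    im=capture(name);cv2.imwrite("pics/"+f,im[:,:,::-1]);return im
E
python3 - <<'E'
from h import *
save("scene","s1.png");save("side","d1.png")
s=read_state();print(s["time_s"],s["position"],s["force"],np.round(s["tcp_rot"],3))
for n in("scene","side"):
    print(n,ray(n,320,240))
E
```

```text
0.1 [ 0.27212265 -0.5618448   0.18865917] [-0.31554522  0.15108039  0.13457425] [[ 0.9    0.436 -0.001]
 [ 0.436 -0.9    0.002]
 [ 0.    -0.002 -1.   ]]
scene (array([ 1.521291  , -0.24151693,  1.17668726]), array([-0.66958001,  0.16037715, -0.72541895]))
side (array([ 0.05786835, -0.92764504,  0.84075318]), array([ 0.3663976 ,  0.71518925, -0.59537537]))
```

View pics/s1.png

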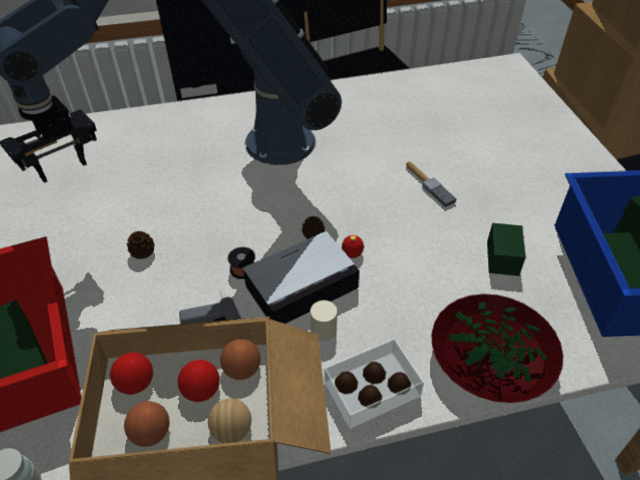

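View pics/d1.png

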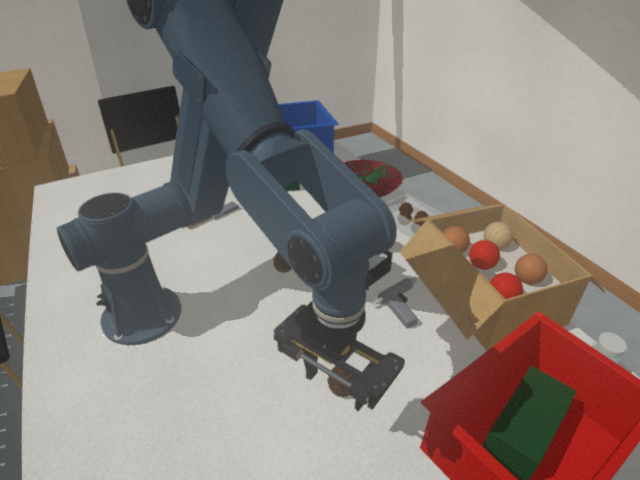

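Scene view: the box is at about (300,275), front towards the robot, with the dark line near (280,258). The spool is at (240,262), cone at (313,228), bauble at (352,245) and candle at (323,318). The arm hides the box in the side view. I'll crop to read the lid corners.

```bash
python3 - <<'E'
import cv2
im=cv2.imread("pics/s1.png")[210:345,170:370]
cv2.imwrite("pics/s1c.png",cv2.resize(im,None,fx=4,fy=4,interpolation=cv2.INTER_CUBIC))
E
```

```text
(no output)
```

View pics/s1c.png

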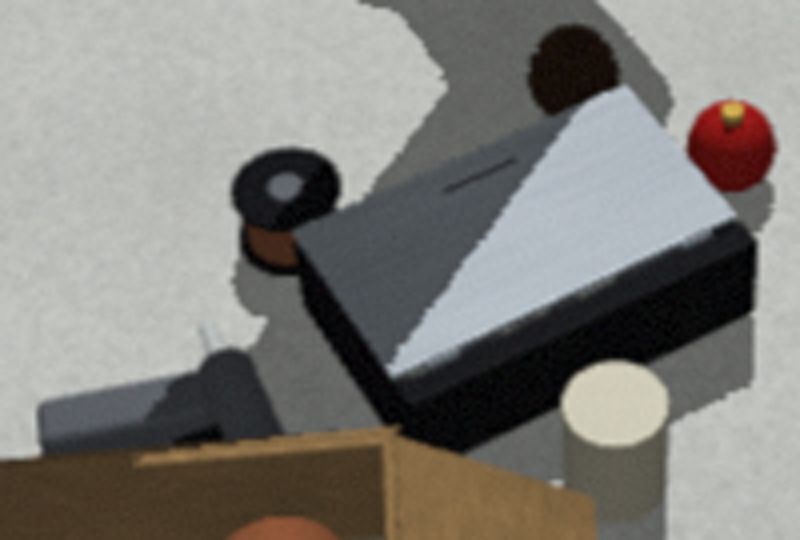

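Crop: lid corners are at (295,233) and (628,87) for the front, (738,215) and (388,376) for the rear. The dark line runs from (445,191) to (515,160).

```bash
python3 - <<'E'
from h import *
P=lambda u,v,z:onz("scene",170+(u+.5)/4-.5,210+(v+.5)/4-.5,z)
fr,fl,rl,rr=[P(*c,.072) for c in((295,233),(628,87),(738,215),(388,376))]
for n,p in zip(("fr","fl","rl","rr"),(fr,fl,rl,rr)): print(n,p.round(4))
print(np.linalg.norm(fl-fr),np.linalg.norm(rl-rr),np.linalg.norm(fl-rl),np.linalg.norm(fr-rr))
ey=(fl-fr)+(rl-rr);ey/=np.linalg.norm(ey);ex=np.array([ey[1],-ey[0],0])
print("yaw",np.degrees(np.arctan2(ex[1],ex[0])))
c=(fr+fl+rl+rr)/4; # lid centre: hinge at x=+54 -> lid from? 
print("lidc",c,"press by lid",c-ex*.052,"line",P(480,175.5,.072))
for n,u,v,z in(("spool",287,186,.046),("cone",572,70,.06),("bauble",733,112,.061),("candle",614,403,.075)): 
  p=P(u,v,z);print(n,p.round(3),"box",((p-c)@ex).round(3),((p-c)@ey).round(3))
E
```

```text
fr [ 0.5448 -0.1948  0.072 ]
fl [0.4769 0.0259 0.072 ]
rl [0.5964 0.063  0.072 ]
rr [ 0.6633 -0.1612  0.072 ]
0.23098026224204105 0.23390028451193734 0.12510558545550626 0.12314037194217066
yaw 16.85224003157161
lidc [ 0.57034353 -0.06678249  0.072     ] press by lid [ 0.52057664 -0.08185753  0.072     ] line [ 0.52704961 -0.07929789  0.072     ]
spool [ 0.483 -0.192  0.046] box -0.12 -0.095
cone [ 0.442 -0.002  0.06 ] box -0.104 0.099
bauble [0.504 0.087 0.061] box -0.019 0.166
candle [ 0.715 -0.043  0.075] box 0.146 -0.02
```

Call:
{"fn": "play_rows", "kwargs": {"plan": [[[0.41,0.8,0,0,0,-0.025,-1],[0.41,0.8,0,0,0,-0.025,-1],[0.41,0.8,0,0,0,0,-1],[0.41,0.8,0,0,0,0,-1],[0.41,0.8,0,0,0,0,-1],[0.41,0.8,0,0,0,0,-1],[0.41,0.8,0,0,0,0,-1],[0.41,0.8,0,0,0,0,-1],[0.41,0.8,0,0,0,0,-1],[0.41,0.8,0,0,0,0,-1],[0.41,0.8,0,0,0,0,-1],[0.41,0.8,0,0,0,0,-1]]]}}

```text
time_s: 1.3
position: [0.5186, -0.0807, 0.1893]
tcp_rot: [[0.957, 0.29, -0.001], [0.29, -0.957, 0.0], [-0.001, -0.0, -1.0]]
force: [0.5, -1.1, -0.0]
opening: 0.031
```

```bash
python3 - <<'E'
from h import *
s=read_state();save("wrist","w1.png");print(s["time_s"],s["position"],s["force"],s["opening"],np.round(s["tcp_rot"],3))
E
```

```text
1.3 [ 0.51862727 -0.08067012  0.18929604] [ 0.46022572 -1.08279674 -0.00873032] 0.03134351767808457 [[ 0.957  0.29  -0.001]
 [ 0.29  -0.957  0.   ]
 [-0.001 -0.    -1.   ]]
```

View pics/w1.png

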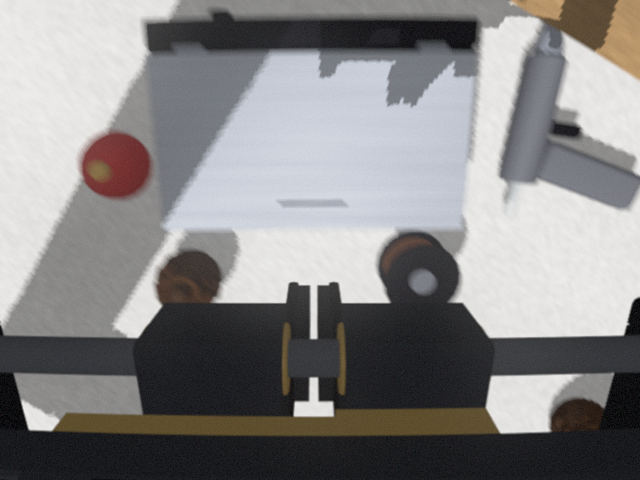

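Wrist view: lid front edge corners are (163,230) and (464,230), dark line (278..348, 203). The box is square to the tool. The spool is at (418,270) and the cone at (190,278).

```bash
python3 - <<'E'
from h import *
s=read_state();R=np.array(s["tcp_rot"])
q=[onz("wrist",u,v,.072,s) for u,v in((163,230),(464,230),(478,50),(152,50))]
for p in q:print(p.round(4))
m=(q[0]+q[1])/2;r=(q[2]+q[3])/2;ex=(r-m)/np.linalg.norm(r-m)
print("width",np.linalg.norm(q[0]-q[1]),"depth",np.linalg.norm(r-m),"yaw",np.degrees(np.arctan2(ex[1],ex[0])))
print("press",m+.012*ex,"line",onz("wrist",313,203.5,.072,s))
# lid height from two views: front corners scene vs wrist
for (u,v),(a,b) in(((163,230),(628,87)),((464,230),(295,233))):
    o1,d1=ray("wrist",u,v,s);o2,d2=ray("scene",170+a/4-.4,210+b/4-.4)
    t=np.linalg.lstsq(np.c_[d1,-d2],o2-o1,rcond=None)[0];print("tri",o1+d1*t[0],o2+d2*t[1])
E
```

```text
[0.4778 0.0344 0.072 ]
[ 0.5466 -0.1887  0.072 ]
[ 0.6703 -0.1484  0.072 ]
[0.6037 0.0686 0.072 ]
width 0.23346178424618563 depth 0.13023412084358787 yaw 16.607767479767613
press [ 0.52370086 -0.0737006   0.072     ] line [ 0.53199677 -0.07083354  0.072     ]
tri [0.48029604 0.0325988  0.07854682] [0.48078506 0.02487501 0.07621474]
tri [ 0.54592686 -0.19049836  0.06782108] [ 0.54308413 -0.19480433  0.07015235]
```

Call:
{"fn": "play_rows", "kwargs": {"plan": [[[0.05,0.07,-0.74,0,0,0,-1],[0,0,-0.74,0,0,0,-1],[0,0,-0.74,0,0,0,-1],[0,0,-0.06,0,0,0,-1],[0,0,-0.04,0,0,0,-1],[0,0,-0.04,0,0,0,-1],[0,0,-0.04,0,0,0,-1],[0,0,-0.04,0,0,0,-1]]]}}

```text
time_s: 2.15
position: [0.5219, -0.0795, 0.0689]
tcp_rot: [[0.957, 0.289, 0.003], [0.289, -0.957, -0.001], [0.003, 0.002, -1.0]]
force: [-0.9, 0.2, -0.4]
opening: 0.005
```

Call:
{"fn": "play_rows", "kwargs": {"plan": [[[0,0,0,0,0,0,-1],[0,0,-0.04,0,0,0,-1]]]}}

```text
time_s: 2.35
position: [0.5213, -0.0792, 0.0662]
tcp_rot: [[0.957, 0.289, 0.001], [0.289, -0.957, -0.001], [0.001, 0.001, -1.0]]
force: [0.4, 0.5, -0.2]
opening: 0.003
```

Call:
{"fn": "play_rows", "kwargs": {"plan": [[[0,0,-0.03,0,0,0,-1],[0,0,0,0,0,0,-1]]]}}

```text
time_s: 2.55
position: [0.5207, -0.079, 0.0639]
tcp_rot: [[0.957, 0.289, -0.0], [0.289, -0.957, 0.0], [-0.0, -0.0, -1.0]]
force: [0.7, 0.9, -0.1]
opening: 0.007
```

```bash
python3 - <<'E'
from h import *
s=read_state();print(s["force"],s["moment"],s["tau"])
a=save("scene","s2.png")[180:330,200:400];b=capture("wrist")
a=cv2.resize(a,None,fx=4,fy=4,interpolation=cv2.INTER_CUBIC)[:480,:]
b=cv2.resize(b,(400,300))[:,:]
o=np.zeros((600,800,3),np.uint8);o[:300,:400]=b;o[300:,:]=cv2.resize(a,(480,300))[:, :].repeat(1,0)[:, :480] if 0 else 0
o[:480,400:800]=0
a=cv2.resize(a,(640,384));o[216:600,160:800]=a;o[:300,:]=0 if 0 else o[:300,:];
c=np.zeros((600,800,3),np.uint8);c[:240,:320]=cv2.resize(b,(320,240));c[240:,160:640]=cv2.resize(a,(480,360));
cv2.imwrite("pics/c2.png",c[:,:,::-1])
E
```

```text
[ 0.70241695  0.93676277 -0.13769353] [ 0.04752146 -0.00844855  0.0226856 ] [-1.17334482e-02 -3.95498550e+01 -1.06158060e+01  5.25617623e-02
 -5.83632162e-02  2.53654889e-04]
```

View pics/c2.png

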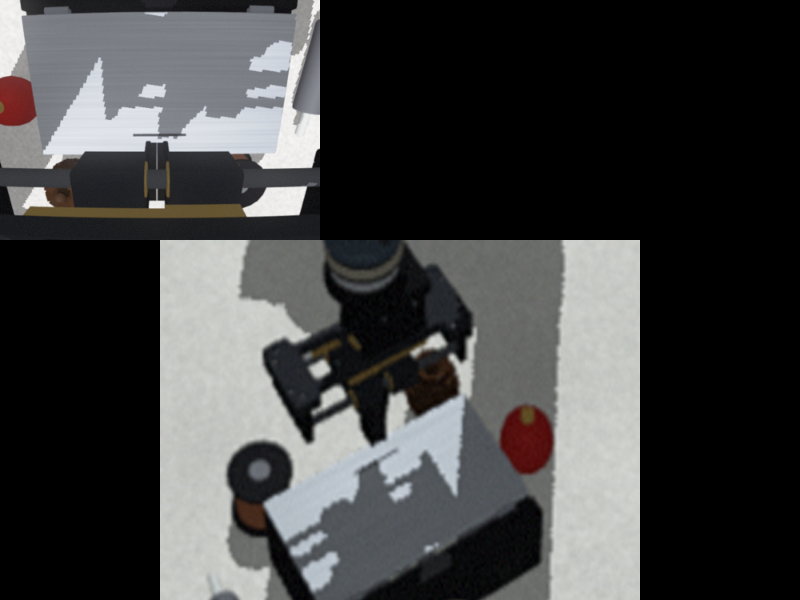

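Both views put the fingertip over the lid between the dark line and the front edge, with no contact force. So the tip may still be above the lid. I'll triangulate it.

```bash
python3 - <<'E'
from h import *
s=read_state();p=camera_params("wrist");M=np.array(p["mount"]);K=np.array(p["intrinsics"])
c=np.linalg.inv(M)@[0,0,0,1];print(M.round(3),(K@(c[:3]/c[2])).round(1))
q=camera_params("scene");x=np.array(q["R"])@s["position"]+q["t"];print("scene proj",(np.array(q["intrinsics"])@(x/x[2])).round(1))
w=capture("wrist")[230:350,240:400];a=capture("scene")[215:275,255:335]
o=np.vstack([cv2.resize(w,(400,300),interpolation=cv2.INTER_CUBIC),cv2.resize(a,(400,300),interpolation=cv2.INTER_CUBIC)])
cv2.imwrite("pics/c3.png",o[:,:,::-1])
E
```

```text
[[ 0.    -0.957 -0.29   0.079]
 [ 1.     0.001 -0.     0.   ]
 [ 0.    -0.29   0.957 -0.195]
 [ 0.     0.     0.     1.   ]] [312.7 275.9   1. ]
scene proj [289.4 253.8   1. ]
```

View pics/c3.png

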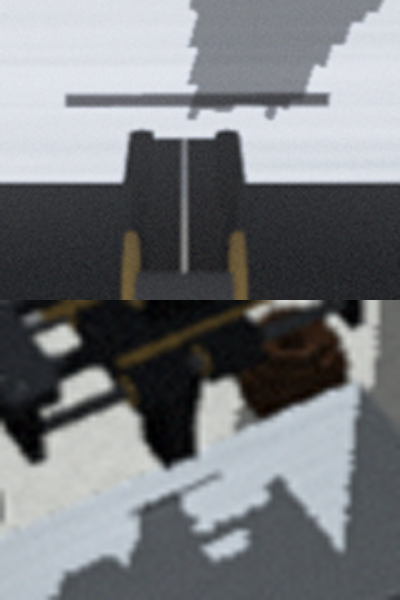

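```bash
python3 - <<'E'
from h import *
s=read_state()
def tri(w,sc):
    o1,d1=ray("wrist",*w,s);o2,d2=ray("scene",*sc)
    t=np.linalg.lstsq(np.c_[d1,-d2],o2-o1,rcond=None)[0];return (o1+d1*t[0]).round(4),(o2+d2*t[1]).round(4)
W=lambda u,v:(240+(u+.5)*.4-.5,230+(v+.5)*.4-.5);S=lambda u,v:(255+(u+.5)*.2-.5,215+(v-300+.5)*.2-.5)
print("tcp",s["position"])
print("tip",tri(W(185,135),S(172,467)))
print("line L",tri(W(66,100),S(219,475)));print("line R",tri(W(329,100),S(133,514)))
for z in(.06,.068,.072): print(z,onz("wrist",*W(185,183),z,s),onz("scene",*S(172,463),z),onz("wrist",*W(197,100),z,s),onz("scene",*S(176,494),z))
E
```

```text
tcp [ 0.5208276  -0.07901394  0.06400959]
tip (array([ 0.5277, -0.0774,  0.0902]), array([ 0.5264, -0.0798,  0.091 ]))
line L (array([ 0.521 , -0.056 ,  0.0732]), array([ 0.521 , -0.0562,  0.0733]))
line R (array([ 0.536 , -0.103 ,  0.0752]), array([ 0.5368, -0.1019,  0.0747]))
0.06 [ 0.50495719 -0.08432521  0.06      ] [ 0.49531056 -0.07464128  0.06      ] [ 0.52329301 -0.08129527  0.06      ] [ 0.51603249 -0.07705246  0.06      ]
0.068 [ 0.50865726 -0.0831972   0.068     ] [ 0.50266074 -0.07583679  0.068     ] [ 0.52625583 -0.08028909  0.068     ] [ 0.52323421 -0.07823069  0.068     ]
0.072 [ 0.5105073 -0.0826332  0.072    ] [ 0.50633582 -0.07643454  0.072     ] [ 0.52773724 -0.07978601  0.072     ] [ 0.52683507 -0.0788198   0.072     ]
```

The triangulated tip is at z≈0.09, clearly above the lid at 0.073, so the TCP z reading is off from the visible tip. I'll go on down in small steps and watch the force.

Call:
{"fn": "play_rows", "kwargs": {"plan": [[[0.02,0.02,-0.04,0,0,0,-1],[0,0,-0.04,0,0,0,-1],[0,0,-0.04,0,0,0,-1],[0,0,0,0,0,0,-1]]]}}

```text
time_s: 3.15
position: [0.5215, -0.0779, 0.0576]
tcp_rot: [[0.957, 0.29, -0.001], [0.29, -0.957, 0.0], [-0.001, -0.001, -1.0]]
force: [0.2, 0.8, 0.6]
opening: 0.003
```

Call:
{"fn": "play_rows", "kwargs": {"plan": [[[0,0,-0.04,0,0,0,-1],[0,0,-0.04,0,0,0,-1],[0,0,0,0,0,0,-1]]]}}

```text
time_s: 3.45
position: [0.5216, -0.078, 0.0537]
tcp_rot: [[0.957, 0.29, -0.001], [0.29, -0.957, 0.0], [-0.001, -0.0, -1.0]]
force: [-0.0, 0.7, 0.0]
opening: 0.004
```

Call:
{"fn": "play_rows", "kwargs": {"plan": [[[0,0,-0.04,0,0,0,-1],[0,0,-0.04,0,0,0,-1],[0,0,0,0,0,0,-1]]]}}

```text
time_s: 3.75
position: [0.5216, -0.078, 0.0498]
tcp_rot: [[0.957, 0.289, -0.001], [0.289, -0.957, 0.0], [-0.0, -0.0, -1.0]]
force: [0.3, 0.7, 1.1]
opening: 0.006
```

```bash
python3 - <<'E'
from h import *
s=read_state();print(s["position"],s["force"])
w=capture("wrist")[230:350,240:400];a=capture("scene")[215:275,255:335]
o=np.vstack([cv2.resize(w,(400,300),interpolation=cv2.INTER_CUBIC),cv2.resize(a,(400,300),interpolation=cv2.INTER_CUBIC)])
cv2.imwrite("pics/c4.png",o[:,:,::-1])
E
```

```text
[ 0.52159969 -0.07796478  0.04975256] [0.27039846 0.73338135 1.10761821]
```

View pics/c4.png

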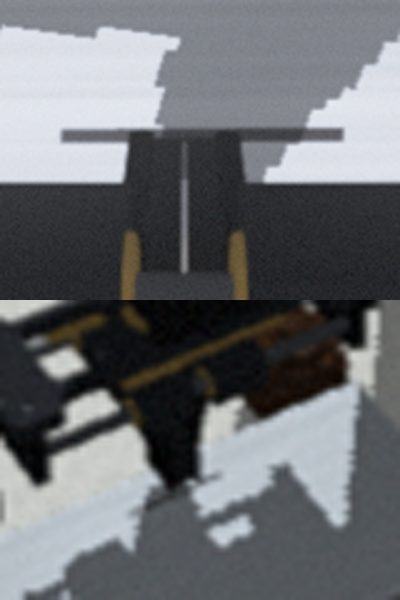

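Call:
{"fn": "play_rows", "kwargs": {"plan": [[[0,0,-0.04,0,0,0,-1],[0,0,-0.02,0,0,0,-1],[0,0,0,0,0,0,-1]]]}}

```text
time_s: 4.15
position: [0.5217, -0.078, 0.0469]
tcp_rot: [[0.957, 0.289, -0.0], [0.289, -0.957, 0.0], [-0.0, -0.0, -1.0]]
force: [-0.2, 0.3, 0.0]
opening: 0.001
```

Call:
{"fn": "play_rows", "kwargs": {"plan": [[[0,0,-0.03,0,0,0,-1],[0,0,-0.03,0,0,0,-1],[0,0,0,0,0,0,-1]]]}}

```text
time_s: 4.45
position: [0.5217, -0.078, 0.0438]
tcp_rot: [[0.957, 0.29, -0.0], [0.29, -0.957, 0.0], [-0.0, -0.0, -1.0]]
force: [-0.7, 0.3, 0.4]
opening: 0.003
```

Call:
{"fn": "play_rows", "kwargs": {"plan": [[[0,0,-0.03,0,0,0,-1],[0,0,-0.03,0,0,0,-1],[0,0,0,0,0,0,-1]]]}}

```text
time_s: 4.75
position: [0.5217, -0.078, 0.0408]
tcp_rot: [[0.957, 0.289, -0.0], [0.289, -0.957, 0.0], [-0.0, -0.0, -1.0]]
force: [0.4, -0.6, -0.9]
opening: 0.008
```

```bash
python3 - <<'E'
from h import *
s=read_state();print(s["position"],s["force"])
w=capture("wrist")[230:350,240:400];a=capture("scene")[215:275,255:335];d=capture("side")[150:330,280:440]
cv2.imwrite("pics/x.png",d[:,:,::-1])
o=np.vstack([cv2.resize(w,(400,300),interpolation=cv2.INTER_CUBIC),cv2.resize(a,(400,300),interpolation=cv2.INTER_CUBIC)])
cv2.imwrite("pics/c5.png",np.hstack([o,cv2.resize(d,(400,600))])[:,:,::-1])
E
```

```text
[ 0.52166018 -0.07798772  0.04082695] [ 0.43775255 -0.56501213 -0.89582227]
```

View pics/c5.png

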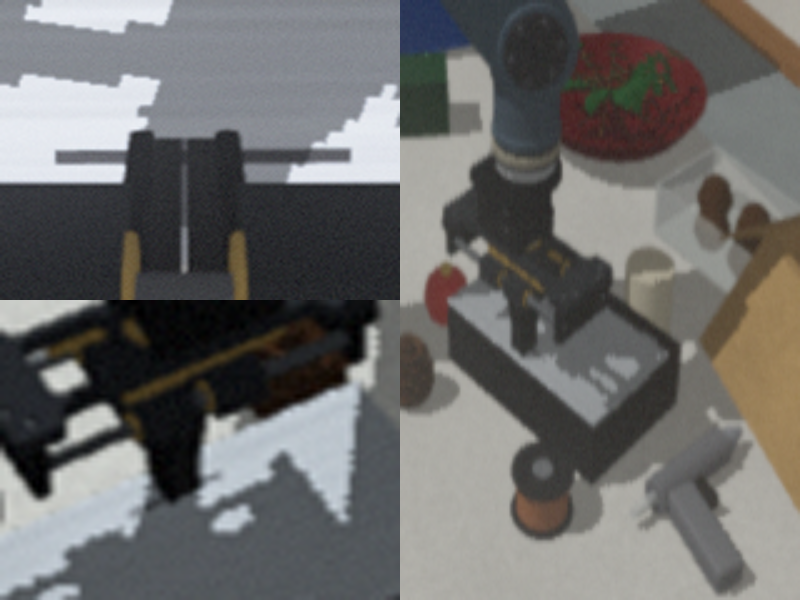

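Wrist: the line is now at crop row 157, with the tip overlapping past it. Side: the tip is at about (330,254). Triangulating from the two fixed cameras only.

```bash
python3 - <<'E'
from h import *
s=read_state()
def tri(n,a,m,b):
    o1,d1=ray(n,*a,s);o2,d2=ray(m,*b,s)
    t=np.linalg.lstsq(np.c_[d1,-d2],o2-o1,rcond=None)[0];return (o1+d1*t[0]).round(4),(o2+d2*t[1]).round(4)
D=lambda u,v:(280+(u-400+.5)/2.5-.5,150+(v+.5)*.3-.5);S=lambda u,v:(255+(u+.5)*.2-.5,215+(v-300+.5)*.2-.5)
print("tip",tri("side",D(525,348),"scene",S(178,500)),"tip w/s",tri("wrist",(313.6,285),"scene",S(178,500)))
# lid front-left & front-right corners in side vs scene
print("FL",tri("side",D(450,300),"scene",S(356,386)))
print("FR",tri("side",D(592,425),"scene",(170+295/4-.4,210+233/4-.4)))
print("RR",tri("side",D(680,350),"scene",(170+388/4-.4,210+376/4-.4)))
print(camera_params("scene"))
x=np.array(camera_params("scene")["R"])@s["position"]+camera_params("scene")["t"];print(x)
o=capture("scene");cv2.imwrite("pics/full_scene.png",o[:,:,::-1])
E
```

```text
tip (array([ 0.5256, -0.0748,  0.0709]), array([ 0.5278, -0.0782,  0.0685])) tip w/s (array([ 0.5281, -0.0765,  0.0674]), array([ 0.5273, -0.0781,  0.0679]))
FL (array([0.4781, 0.0238, 0.0727]), array([0.4783, 0.0235, 0.0725]))
FR (array([ 0.5424, -0.1938,  0.0707]), array([ 0.543 , -0.1948,  0.0701]))
RR (array([ 0.6732, -0.166 ,  0.0796]), array([ 0.6708, -0.1619,  0.0818]))
{'intrinsics': array([[616.96363116,   0.        , 327.13245671],
       [  0.        , 616.96363116, 247.73651826],
       [  0.        ,   0.        ,   1.        ]]), 'k1': 0.040035903064309444, 'R': array([[ 2.48938967e-01,  9.68519133e-01,  2.81534370e-04],
       [ 7.10875636e-01, -1.82519287e-01, -6.79222010e-01],
       [-6.57788127e-01,  1.69284961e-01, -7.33932818e-01]]), 't': array([-0.14512612, -0.32629832,  1.90518174])}
[-0.09078285  0.03102748  1.51858074]
```

The fixed cameras put the tip at z≈0.069, about 28 mm above the reported TCP. Contact should be within a few mm.

Call:
{"fn": "play_rows", "kwargs": {"plan": [[[0,0,-0.03,0,0,0,-1],[0,0,0,0,0,0,-1]]]}}

```text
time_s: 5.15
position: [0.522, -0.0781, 0.0396]
tcp_rot: [[0.957, 0.289, 0.0], [0.289, -0.957, -0.0], [0.0, 0.0, -1.0]]
force: [0.0, 0.3, 2.0]
opening: 0.006
```

Call:
{"fn": "play_rows", "kwargs": {"plan": [[[0,0,-0.03,0,0,0,-1],[0,0,0,0,0,0,-1]]]}}

```text
time_s: 5.35
position: [0.522, -0.0781, 0.0381]
tcp_rot: [[0.957, 0.289, 0.0], [0.289, -0.957, -0.0], [0.0, 0.0, -1.0]]
force: [-0.3, -0.1, 2.7]
opening: 0.008
```

Call:
{"fn": "play_rows", "kwargs": {"plan": [[[0,0,-0.03,0,0,0,-1],[0,0,0,0,0,0,-1]]]}}

```text
time_s: 5.55
position: [0.522, -0.0781, 0.0365]
tcp_rot: [[0.957, 0.29, 0.0], [0.29, -0.957, -0.0], [0.0, 0.0, -1.0]]
force: [-0.5, -0.9, 2.5]
opening: 0.006
```

Contact came at a reading of about 0.040 (lid 0.072), so the offset is about 32 mm. On to the hard stop.

Call:
{"fn": "play_rows", "kwargs": {"plan": [[[0,0,-0.03,0,0,0,-1],[0,0,0,0,0,0,-1]]]}}

```text
time_s: 5.75
position: [0.522, -0.0781, 0.035]
tcp_rot: [[0.957, 0.289, 0.0], [0.289, -0.957, -0.0], [0.0, 0.0, -1.0]]
force: [-0.2, -0.1, 2.6]
opening: 0.001
```

Call:
{"fn": "play_rows", "kwargs": {"plan": [[[0,0,-0.03,0,0,0,-1],[0,0,0,0,0,0,-1]]]}}

```text
time_s: 5.95
position: [0.5221, -0.0781, 0.0339]
tcp_rot: [[0.957, 0.29, 0.001], [0.29, -0.957, -0.0], [0.0, 0.0, -1.0]]
force: [-1.1, 0.9, 6.4]
opening: 0.005
```

Call:
{"fn": "play_rows", "kwargs": {"plan": [[[0,0,0.1,0,0,0,-1],[0,0,0.3,0,0,0,-1],[-0.4,-0.12,0.7,0,0,0,-1],[-0.4,-0.12,0.7,0,0,0,-1],[-0.4,-0.12,0.7,0,0,0,-1],[-0.4,-0.12,0.7,0,0,0,-1],[0,0,0.7,0,0,0,-1],[0,0,0,0,0,0,-1],[0,0,0,0,0,0,-1],[0,0,0,0,0,0,-1]]]}}

```text
time_s: 6.95
position: [0.4408, -0.1014, 0.2273]
tcp_rot: [[0.957, 0.29, -0.003], [0.29, -0.957, 0.001], [-0.002, -0.002, -1.0]]
force: [-0.2, -0.8, -0.3]
opening: 0.006
```

Call:
{"fn": "play_rows", "kwargs": {"plan": [[[0,0,0,0,0,0,-1],[0,0,0,0,0,0,-1],[0,0,0,0,0,0,-1],[0,0,0,0,0,0,-1],[0,0,0,0,0,0,-1],[0,0,0,0,0,0,-1],[0,0,0,0,0,0,-1],[0,0,0,0,0,0,-1],[0,0,0,0,0,0,-1],[0,0,0,0,0,0,-1]]]}}

```text
time_s: 7.95
position: [0.4418, -0.102, 0.2286]
tcp_rot: [[0.957, 0.29, 0.0], [0.29, -0.957, -0.0], [0.0, 0.0, -1.0]]
force: [-0.5, -0.2, 0.4]
opening: 0.004
```

```bash
python3 - <<'E'
from h import *
s=read_state();print(s["time_s"],s["position"],s["force"])
w=save("wrist","w3.png");a=save("scene","s3.png")[180:330,200:400]
o=np.zeros((600,800,3),np.uint8);o[:300,:400]=cv2.resize(a,(400,300));o[300:,:400]=cv2.resize(capture("side")[130:310,280:520],(400,300))
o=np.vstack([np.hstack([o[:300,:400],o[300:,:400]]),np.zeros((300,800,3),np.uint8)]);
cw=w[:300];o[300:,120:680]=cv2.resize(cw,(560,300));cv2.imwrite("pics/c6.png",o[:,:,::-1])
E
```

```text
7.95 [ 0.44181152 -0.10202672  0.22857349] [-0.46577732 -0.17016818  0.35646149]
```

View pics/c6.png

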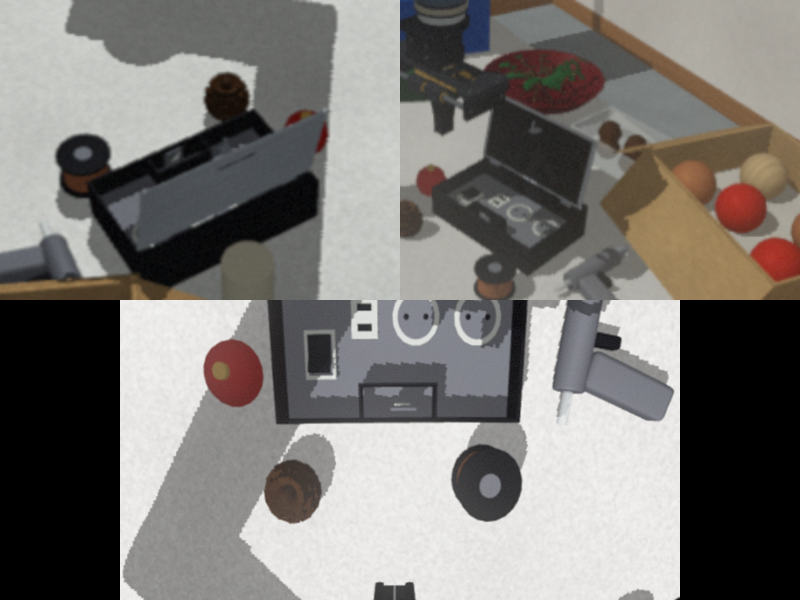

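The lid stands open in all three views. The rocker is at wrist pixel ≈(229,54), and the box front corners at (179,123) and (457,120). Now to locate the rocker.

```bash
python3 - <<'E'
from h import *
s=read_state()
w=cv2.imread("pics/w3.png")[10:100,190:270];cv2.imwrite("pics/w3c.png",cv2.resize(w,None,fx=6,fy=6,interpolation=cv2.INTER_CUBIC))
for n,u,v,z in(("rocker",228.6,54,.042),("FL",179,123,.068),("FR",457,120,.068)): print(n,onz("wrist",u,v,z,s).round(4))
E
```

```text
rocker [0.5409 0.0025 0.042 ]
FL [0.4762 0.0234 0.068 ]
FR [ 0.5447 -0.1944  0.068 ]
```

View pics/w3c.png

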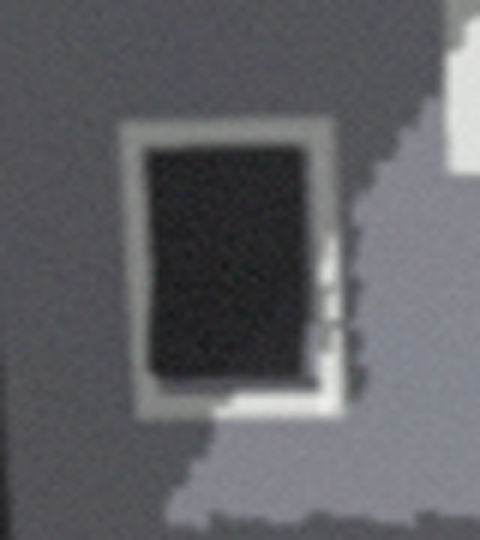

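The rocker front comes out at ≈(0.532, 0.001), and wrist view and box geometry agree within 2 mm. The closed tip is about 18 mm wide, so it fits. Moving above it.

Call:
{"fn": "play_rows", "kwargs": {"plan": [[[0.6,0.68,0,0,0,0,-1],[0.6,0.68,0,0,0,0,-1],[0.61,0.69,0,0,0,0,-1],[0,0,-0.5,0,0,0,-1],[0,0,-0.6,0,0,0,-1],[0,0,-0.6,0,0,0,-1],[0,0,-0.6,0,0,0,-1],[0,0,-0.5,0,0,0,-1],[0,0,-0.5,0,0,0,-1],[0,0,0,0,0,0,-1],[0,0,0,0,0,0,-1]]]}}

```text
time_s: 9.2
position: [0.5324, 0.0005, 0.0635]
tcp_rot: [[0.957, 0.289, -0.001], [0.289, -0.957, 0.0], [-0.001, -0.0, -1.0]]
force: [0.1, -0.0, 0.5]
opening: 0.007
```

```bash
python3 - <<'E'
from h import *
s=read_state();print(s["position"],s["force"])
w=capture("wrist")[150:390,160:480];d=capture("side")[130:310,280:520]
cv2.imwrite("pics/c7.png",np.hstack([cv2.resize(w,(400,300)),cv2.resize(d,(400,300))])[:,:,::-1])
E
```

```text
[5.32371640e-01 4.72842111e-04 6.35241736e-02] [ 0.05877722 -0.04925495  0.51447768]
```

View pics/c7.png

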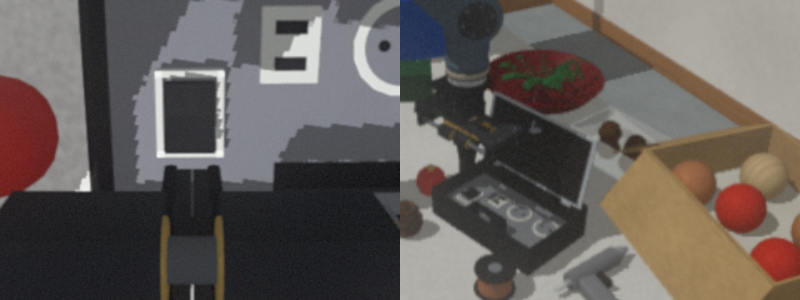

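Wrist: the rocker centre is at crop (190,116) and the finger at column 192, so they line up sideways.

```bash
python3 - <<'E'
from h import *
s=read_state();print(onz("wrist",312,242.8,.042,s),onz("wrist",312,149.5+156*.8,.038,s))
E
```

```text
[0.54299387 0.00353329 0.042     ] [ 0.52392613 -0.00221866  0.038     ]
```

Call:
{"fn": "play_rows", "kwargs": {"plan": [[[0,0,-0.3,0,0,0,-1],[0,0,-0.3,0,0,0,-1],[0,0,-0.1,0,0,0,-1],[0,0,0,0,0,0,-1]]]}}

```text
time_s: 9.7
position: [0.5326, 0.0004, 0.029]
tcp_rot: [[0.957, 0.29, 0.001], [0.29, -0.957, -0.0], [0.001, 0.0, -1.0]]
force: [-0.5, -0.6, 0.1]
opening: 0.005
```

Call:
{"fn": "play_rows", "kwargs": {"plan": [[[0,0,-0.1,0,0,0,-1],[0,0,-0.1,0,0,0,-1],[0,0,0,0,0,0,-1]]]}}

```text
time_s: 10.0
position: [0.5322, 0.0005, 0.0184]
tcp_rot: [[0.957, 0.29, -0.0], [0.29, -0.957, 0.0], [-0.0, -0.0, -1.0]]
force: [0.2, -0.7, 0.2]
opening: 0.006
```

Call:
{"fn": "play_rows", "kwargs": {"plan": [[[0,0,-0.06,0,0,0,-1],[0,0,-0.04,0,0,0,-1],[0,0,0,0,0,0,-1]]]}}

```text
time_s: 10.3
position: [0.5322, 0.0004, 0.0134]
tcp_rot: [[0.957, 0.29, -0.0], [0.29, -0.957, -0.0], [-0.0, -0.0, -1.0]]
force: [-0.1, -0.2, 0.3]
opening: 0.004
```

Call:
{"fn": "play_rows", "kwargs": {"plan": [[[0,0,-0.04,0,0,0,-1],[0,0,0,0,0,0,-1]]]}}

```text
time_s: 10.5
position: [0.5318, 0.0004, 0.0114]
tcp_rot: [[0.957, 0.29, -0.001], [0.29, -0.957, 0.0], [-0.001, -0.0, -1.0]]
force: [-0.8, -0.7, 1.7]
opening: 0.003
```

Call:
{"fn": "play_rows", "kwargs": {"plan": [[[0,0,-0.04,0,0,0,-1],[0,0,0,0,0,0,-1]]]}}

```text
time_s: 10.7
position: [0.5321, 0.0005, 0.0093]
tcp_rot: [[0.957, 0.289, -0.0], [0.289, -0.957, 0.0], [-0.0, -0.0, -1.0]]
force: [-0.5, 0.4, 1.0]
opening: 0.006
```

Call:
{"fn": "play_rows", "kwargs": {"plan": [[[0,0,-0.04,0,0,0,-1],[0,0,0,0,0,0,-1]]]}}

```text
time_s: 10.9
position: [0.5323, 0.0005, 0.0083]
tcp_rot: [[0.957, 0.29, 0.0], [0.29, -0.957, -0.0], [0.0, 0.0, -1.0]]
force: [-2.8, -0.1, 9.0]
opening: 0.002
```

Call:
{"fn": "play_rows", "kwargs": {"plan": [[[0,0,-0.03,0,0,0,-1],[0,0,0,0,0,0,-1]]]}}

```text
time_s: 11.1
position: [0.5323, 0.0005, 0.0082]
tcp_rot: [[0.957, 0.29, 0.001], [0.29, -0.957, -0.0], [0.001, 0.0, -1.0]]
force: [-5.2, -0.6, 20.0]
opening: 0.004
```

Hard stop at a reading of 0.0082, i.e. surface ≈0.041, which matches "on". Retracting to check.

Call:
{"fn": "play_rows", "kwargs": {"plan": [[[0,0,0.1,0,0,0,-1],[0,0,0.4,0,0,0,-1],[0,0,0.7,0,0,0,-1],[0,0,0.7,0,0,0,-1],[-0.4,-0.12,0.7,0,0,0,-1],[-0.6,-0.18,0.7,0,0,0,-1],[-0.6,-0.18,0.7,0,0,0,-1],[0,0,0,0,0,0,-1],[0,0,0,0,0,0,-1]]]}}

```text
time_s: 12.0
position: [0.4533, -0.0237, 0.2068]
tcp_rot: [[0.957, 0.289, 0.004], [0.289, -0.957, -0.001], [0.003, 0.002, -1.0]]
force: [0.9, -0.2, -0.6]
opening: 0.004
```

```bash
python3 - <<'E'
from h import *
s=read_state();print(s["time_s"],s["position"],s["force"])
w=save("wrist","w8.png");d=capture("side")[130:310,280:520]
sc=capture("scene")[180:330,200:400]
p=camera_params("wrist");M=np.array(p["mount"]);R=np.array(s["tcp_rot"]);X=np.array([.543,.0035,.042])
c=np.linalg.inv(M)@[*(R.T@(X-s["position"])),1];q=np.array(p["intrinsics"])@(c[:3]/c[2]);u,v=int(q[0]),int(q[1]);print(u,v)
v0=max(v-35,0);r=w[v0:v0+75,max(u-50,0):max(u-50,0)+100]
cv2.imwrite("pics/c8.png",np.vstack([np.hstack([cv2.resize(r,(400,300),interpolation=cv2.INTER_CUBIC),cv2.resize(w,(400,300))]),np.hstack([cv2.resize(d,(400,300)),cv2.resize(sc,(400,300))])])[:,:,::-1])
E
```

```text
12.0 [ 0.45326273 -0.02374111  0.20676121] [ 0.94818897 -0.21405309 -0.62663388]
312 90
```

View pics/c8.png

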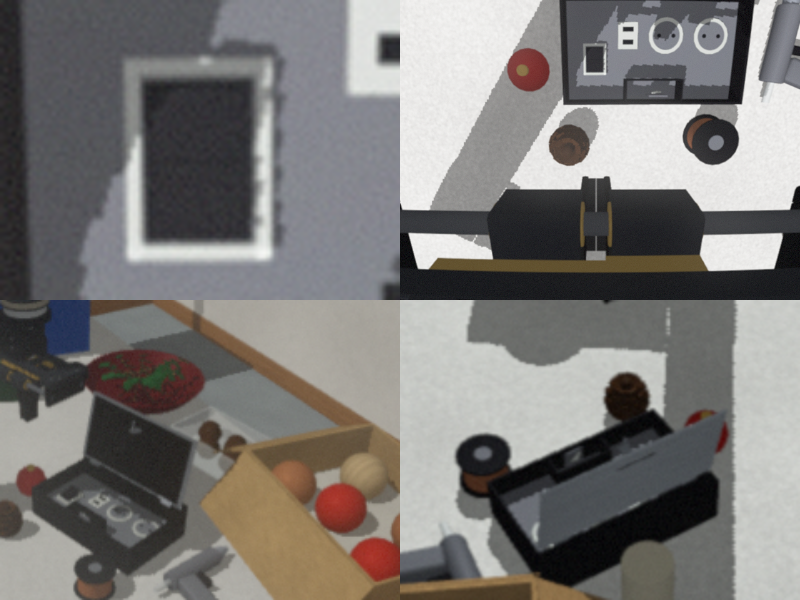

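The lid is still open, everything else is in place, and the lit front face seen below the rocker when it was off is gone. With the hard stop at the "on" height as well, I'm handing in.

```bash
python3 -c "
from rig import *
print(hand_in());s=read_state();print(s['time_s'],s['force'])"
```

```text
the job is handed in; nothing more can be done
None
the job is handed in; nothing more can be done
```

I pressed the lid's front edge down once to its hard stop and took the finger away; the lid popped up and stayed open. I then pressed the front half of the rocker down to its stop, backed off and handed in at about 12 s. No verdict was reported.

**Last checks**
- **Lid:** it stood open in every view after it popped up, and again in the last pictures.
- **Rocker:** the finger met a hard stop (20 N) at about 41 mm, which is the stated "on" height. After the press, the raised front face seen earlier was gone. I did not measure the rocker angle itself.
- **Box and other things:** the box, glue gun, cones, spool, bauble and candle looked unmoved by eye. I did not compare their positions numerically.

**What disagreed**
- **Fingertip height:** the closed fingertip was about 32 mm above the reported TCP. I found this from the cameras and from the lid contact, and allowed for it in the rocker press. It is also why I first went down too short and had to continue in small steps.
- **First lid measurement:** the scene and wrist cameras differed by up to about 8 mm. I used a value in between and corrected it from a closer look.

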